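# Close the colorimeter's sample chamber and hold its cover down on the new seal

## Robot

A 6-joint arm with a two-finger parallel gripper is mounted at the origin on the work surface. World frame = base frame: x ahead of the robot, y to its left, z up, the work surface at z = 0. Lengths are in m, angles in rad, forces in N, time in s.
With the tool pointing down it reaches from about 0.35 to 0.775 m from the base axis. Payload 7.3 kg.
Tool frame: the origin (TCP) lies at the very end of the fingers, on their centre line; the grasp point (between the pads) lies 19 mm behind it (robot.pinch_z is the distance from the TCP to the grasp point, in m); z points along the fingers, y is the line along which they close (so a half turn about z gives the same grasp; the last joint's range is limited). The gripper opens to 92 mm and grips with 3 to 60 N. Pads are 19 mm wide; open, the fingers measure 130 mm over their backs; the gripper's body (75 mm by 190 mm) begins 47 mm behind the grasp point.
Start: joints at [1.091, 0.342, 1.524, -0, 1.275, -0.146], TCP at [0.172, 0.496, 0.227] pointing down, gripper open.
Joint ranges: [-2.53, 2.53], [-0.77, 2.02], [0.04, 2.7], [-1, 4.14], [0.28, 2.66], [-3.11, 3.11]. Speed limits (rad/s): [2.57, 2.57, 3.14, 3.14, 3.14, 3.14].

## Interface

Orientations are given as [roll, pitch, yaw] about the fixed x, y, z axes, in that order (R = Rz(yaw) Ry(pitch) Rx(roll)).
In Python, from cell import robot gives the robot as it stands.
- The arm moves only by the tool move_arm, never from a script. Its argument "motion" is a list of rows, each a list of 6 numbers: the shift along the tool's x, y, z in units of 0.1 m (1.0 is 0.1 m), then the turn, a rotation vector about the tool's x, y, z in units of pi rad (1.0 is pi rad). In form: [[dx, dy, dz, rx, ry, rz], ...]. A call has 1 to 12 rows; each row is the pose to reach, as a shift and turn from the pose commanded when the call began, along the tool's axes at that moment, turning the shorter way round; what a row does not reach only later rows make up. A row lasts 1/8 s, in which the tool goes at most 62.5 mm and 10.7 degrees, less where a joint would pass 70% of its speed; a pose out of reach is approached as far as the arm can. A call with a number of a shift or a turn outside -1 to 1 is refused whole. A call with a gripper value outside its range is refused whole. "fingers" is the opening, from -1 (shut) to 1 (fully open), set as the call begins (left out, the last holds). The fingers move at their own pace and stop on an object; "newtons" is the grip in N (left out, the last holds). Time passes only in rows, so rows that repeat a pose let the fingers close. It gives the time, the measured TCP pose, the force, the opening and the grip force at its end, in the units of the state.
- robot.observe(): the state, without advancing time (a new reading comes with each control period).
- robot.read_camera(name): name is "side" or "top"; returns a dict with "image" (420x560x3 uint8, red, green, blue), "range_z" (420x560 float32, m along the optical axis (not along the pixel's ray), 0 where there is no reading), "vfov" (degrees; the focal length in pixels is half the picture's height over the tangent of half this angle, whatever the lens; pixels are square), "cx", "cy" (the principal point, pixels), "extrinsics" (4x4, takes a point from camera to world coordinates). Camera axes: x right, y up, looking along -z (the intrinsics and any distortion apply to the point x, -y, -z); pixel columns grow to the right and rows downward; lengths in m; the calibration is good to about 2 mm. A picture is of the moment at which its call begins.
- robot.hand_in(): hands the job in; it is judged then, once.
The state is a dict: "time": time; "qpos": joint angles; "qvel": joint speeds; "joint_efforts": joint torques, N m; "tool_pos": TCP position; "tool_rot": TCP orientation; "contact_force": force on the tool from outside, world axes, zero at the start; "torque": the same for the moment, N m; "opening": finger opening in m; "grip_force": force on a finger pad.
Only numpy, scipy, OpenCV 4.12 (cv2) and the standard library are available. Lean on these libraries where they do the work, as an engineer would, in place of code of your own. Each camera call takes 0.05 s, during which the arm holds its last target. There are 200 camera calls.

## Task

The sample is loaded in the colorimeter. Turn the quarter-turn fastener on its deck until the wing lines up with the slot in the open cover, swing the cover shut so that the wing comes up through the slot, then press the cover fully home against its springy new seal and keep it pressed with the fingers, clear of the fastener, so that I can lock it. Finish while still holding the cover down, and leave the filter plate, jar stand and bottle undisturbed.

Things in the scene. Friction and masses are not known exactly. Their poses are not given: they have to be found in the camera images.
- instrument: the colorimeter, a fixed cream box 300 (x) x 250 (y) x 172 mm high, black front and eyepiece on its +x side; origin: centre of its underside; x runs along the cover's hinge line, z up. Its flat top, the deck, is 172 mm above the origin. The 70 mm square sample well, centred at x = -10, y = 0 mm, holds a capped jar that stays below the deck
- cover_hinge (a point): middle of the cover's hinge line, on the instrument at x = -10, y = +57 mm, 6 mm above the deck; axes as the instrument's, the hinge line is along x
- cover (a joint): opening angle of the cover, rad: 0 = fully home (hard stop), 0.045 = touching the uncompressed seal, 1.57 = upright, 1.75 = open stop. Stiff hinge (0.12 N m): it stays where left and must be pushed all the way over and down. The seal, under the free edge 110 mm from the hinge, pushes up with 2 N at first touch, 10 N when fully home; let go, the cover springs up again
- cover_face (a point): point on the cover's flat outer face, mid-width, 85 mm from the hinge line; a good place to push and press. z: outward normal of the face (up when shut); -y: away from the hinge. The cover is a shallow cream box, no handle, 100 mm wide; shut, it reaches from 6 to 112 mm from the hinge line towards the instrument's -y, its outer face 24 mm above the hinge line
- cover_slot (a point): centre of the slot in the cover, 38 mm (along the hinge) x 18 mm, 132 mm from the hinge line. It is cut in a steel lock plate 56 mm wide and 4 mm thick, level with the hinge line when shut, that sticks out from the cover's free edge, from 112 to 151 mm from the hinge
- fastener (a joint): angle of the quarter-turn fastener, rad, counter-clockwise from above: 0 = wing parallel to the hinge line, passes through the cover's slot (a stop ends its travel there); 1.57 = crosswise, locked (other stop). If the wing is not lined up the lock plate lands on it and the cover cannot shut. Light friction (0.03 N m), stays where it is left
- fastener_head (a point): centre of the fastener's steel wing head, a bar 30 mm long (its x axis), 9 mm thick (its y axis) and 16 mm high, on a thin upright stem at x = -10, y = -75 mm of the instrument; the wing spans 11 to 27 mm above the deck, a 3 mm high, 32 mm round steel washer lies under it
- filter_plate: bystander: thin black plate 50 x 120 x 6 mm with three glass filters, lying on the deck near the instrument's -x end; origin: centre of its underside
- jar_stand: bystander: black block 75 x 140 x 100 mm with two round holes, on the table to one side; origin: centre of its underside
- oil_bottle: bystander: capped round bottle of amber oil, 72 mm across, 170 mm high, on the table to the other side; origin: centre of its underside

How it is judged:
On the way, in this order (a step that is already met when the one before it is completed fails the run):
1. the fastener's wing is lined up with the slot (within 0.15 rad) while the cover is still open (value of joint fastener below 0.15 rad and value of joint cover above 0.5 rad), for 0.2 s.
2. the cover is shut down to its seal with the wing through the slot (value of joint cover below 0.07 rad and value of joint fastener below 0.15 rad), for 0.2 s.
At the end, for the whole second after the job is handed in: the robot's fingers hold the cover fully home (within 0.02 rad of its stop, pressed with more than 4 N), the fastener's wing stands through the slot, lined up within 0.15 rad, and the robot does not touch the fastener (value of joint cover below 0.02 rad and value of joint fastener below 0.15 rad and contact force between the fingers and cover above 4 N and contact force between each of the arm, the fingers and fastener below 0.5 N); the arm keeps its last pose, push and grip.
It fails at once if the filter plate is shoved (distance of filter_plate from where it was at the start of the episode above 0.02 m).
It fails at once if the jar stand is shoved or tipped (distance of jar_stand from where it was at the start of the episode above 0.03 m or angle between jar_stand's own z axis and vertical above 0.3 rad).
It fails at once if the bottle is shoved or tipped (distance of oil_bottle from where it was at the start of the episode above 0.03 m or angle between oil_bottle's own z axis and vertical above 0.3 rad).
It also fails if it takes over 45 s, if anything falls off the work surface, if the arm or the gripper's body presses on something with over 40 N, if the wrist force passes 120 N, or if a joint passes its speed limit or range.

## Working session

There is one attempt and no reset: what is moved stays moved. The work goes in short steps, Python scripts to look and compute and a tool call to move; the robot and the scene stay as the last step left them, time stands still between calls to the robot, and variables do not carry over. Pictures are saved under pics/ and viewed, at most 10 in all, crops included, and the job is handed in when it is done.

Besides the shell and the picture viewer there is one more tool, called by a JSON object that holds its "method" and its "body", one argument or row to a line. move_arm: Moves the arm, as the interface text tells. Shifts and turns lie within -1 to 1; 1 stands for 0.1 m of shift or pi rad of turn. Its arguments: {"type":"object","properties":{"motion":{"type":"array"},"fingers":{"type":"number"},"newtons":{"type":"number"}},"required":["motion"]}

```bash
mkdir -p pics; ls
cat > h.py <<'E'
import numpy as np, cv2
from cell import robot
def cam(n):
    c=robot.read_camera(n); im=c["image"]; h,w=im.shape[:2]
    f=h/2/np.tan(np.radians(c["vfov"])/2); z=c["range_z"]
    v,u=np.mgrid[:h,:w]
    P=np.stack([(u-c["cx"])/f*z,-(v-c["cy"])/f*z,-z],-1)
    E=np.array(c["extrinsics"]); W=P@E[:3,:3].T+E[:3,3]; W[z==0]=np.nan
    return im,W,c
def save(n,im): cv2.imwrite("pics/"+n,cv2.cvtColor(im,cv2.COLOR_RGB2BGR))
E
python3 - <<'E'
from h import *
for n in("top","side"):
    im,W,c=cam(n); save(n+"0.png",im); np.save(n+"0.npy",W); print({k:c[k] for k in c if k not in("image","range_z")})
print(robot.observe())
E
```

```text
pics
{'vfov': 50.03991060669161, 'cx': 275.9364370967006, 'cy': 214.00939444585902, 'extrinsics': array([[ 4.83311509e-02,  9.77068687e-01, -2.07366535e-01,
         2.88205589e-01],
       [-9.98831226e-01,  4.73884099e-02, -9.51422180e-03,
        -1.12205583e-02],
       [ 5.30722183e-04,  2.07584004e-01,  9.78217051e-01,
         1.36561752e+00],
       [ 0.00000000e+00,  0.00000000e+00,  0.00000000e+00,
         1.00000000e+00]])}
{'vfov': 47.372680693881605, 'cx': 280.07687891991344, 'cy': 206.5315101372324, 'extrinsics': array([[ 9.55373224e-01,  2.19157665e-01, -1.98070492e-01,
         2.69451611e-01],
       [-2.95401271e-01,  7.09474594e-01, -6.39831141e-01,
        -8.34131445e-01],
       [ 3.02083217e-04,  6.69787815e-01,  7.42552484e-01,
         1.08473904e+00],
       [ 0.00000000e+00,  0.00000000e+00,  0.00000000e+00,
         1.00000000e+00]])}
{'time': 0.1, 'qpos': array([ 1.09096411e+00,  3.42624000e-01,  1.52491320e+00, -3.64886964e-05,
        1.27538698e+00, -1.45986654e-01]), 'qvel': array([-0.00135136, -0.00210066, -0.00332057,  0.00078219,  0.00087578,
       -0.00091507]), 'joint_efforts': array([ 1.92683998e-03, -4.32004023e+01, -2.44693047e+01,  7.17846723e-02,
        5.27271582e-02, -1.05455713e-04]), 'tool_pos': array([0.17184761, 0.4957    , 0.22613242]), 'tool_rot': array([-3.14027021e+00, -1.59173577e-04,  2.80775763e+00]), 'contact_force': array([-0.84434458, -0.21927974,  0.26090371]), 'torque': array([-0.02443235, -0.00408241, -0.02442242]), 'grip_force': 0.0, 'opening': 0.09191356591649989}
```

View pics/top0.png

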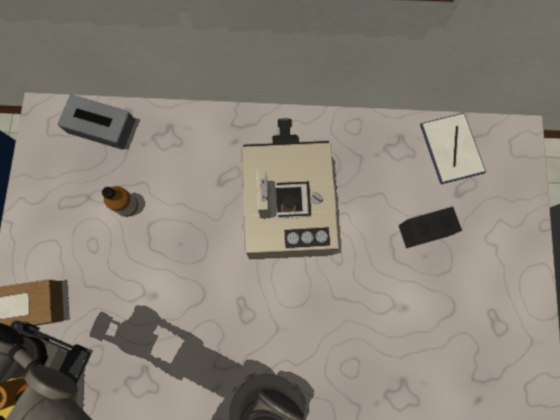

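View pics/side0.png

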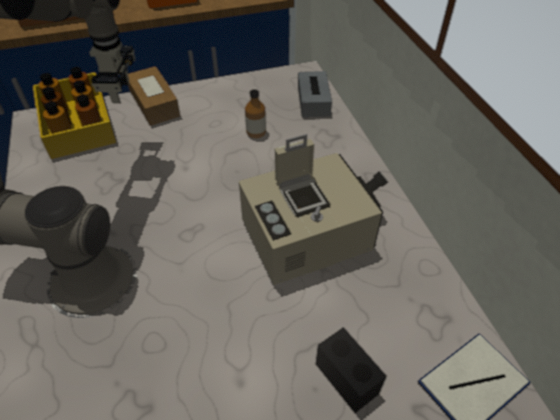

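The top view has the instrument at (290,198), its eyepiece pointing up (+x), the open cover upright at (264,190), the fastener at (317,198) and the filters at (307,238). The bottle at (117,200) and the black jar stand at (430,227) are well clear. Next I'll measure the instrument and the wing.

Run:
```python
from h import *
W=np.load("top0.npy")
z=W[...,2]; R=(slice(120,270),slice(225,350))
m=np.zeros(z.shape,np.uint8); m[R]=((z[R]>.155)&(z[R]<.19))
n,l,s,c=cv2.connectedComponentsWithStats(m); k=1+s[1:,4].argmax(); 
p=W[l==k]; print("deck z",np.median(p[:,2]),len(p))
r=cv2.minAreaRect((p[:,:2]*1000).astype(np.float32)); print(r)
# instrument frame
cx,cy=np.array(r[0])/1000; a=r[2]; a=np.radians((a+45)%90-45); print("yaw",a)
Rm=np.array([[np.cos(a),np.sin(a)],[-np.sin(a),np.cos(a)]])
for nm in("top","side"):
    V=np.load(nm+"0.npy"); q=(V[...,:2]-[cx,cy])@Rm.T*1000; h=(V[...,2])*1000-172
    f=(abs(q[...,0]+10)<30)&(abs(q[...,1]+75)<30)&(h>7)&(h<45)
    print(nm,"wing",np.c_[q[f],h[f]].round(0).tolist())
    g=(abs(q[...,0]+10)<70)&(q[...,1]>0)&(q[...,1]<130)&(h>35)&(h<220)
    Q=np.c_[q[g],h[g]]; print("cover",len(Q),Q.min(0),Q.max(0),np.median(Q,0))
    print(np.polyfit(Q[:,2],Q[:,1],1), np.percentile(Q,[2,98],axis=0).round())
im,_,_=cam("side")[0:3]
i2=cam("top")[0]
x=cv2.resize(im[130:260,230:390],(0,0),fx=4,fy=4,interpolation=2)
y=cv2.resize(i2[170:225,245:345],(0,0),fx=6,fy=6,interpolation=2)
save("c1.png",x); save("c2.png",y)
```

```text
deck z 0.17180440376041362 8827
((596.5573120117188, -30.434158325195312), (309.5937194824219, 250.4524688720703), 5.516632080078125)
yaw 0.09628339341850677
top wing [[17.0, -49.0, 11.0], [16.0, -52.0, 13.0], [17.0, -55.0, 10.0], [14.0, -54.0, 11.0], [11.0, -52.0, 10.0], [11.0, -54.0, 10.0], [9.0, -49.0, 9.0], [7.0, -51.0, 15.0], [9.0, -54.0, 8.0], [6.0, -52.0, 7.0], [6.0, -54.0, 8.0], [3.0, -51.0, 10.0], [3.0, -54.0, 8.0], [-0.0, -51.0, 10.0], [0.0, -54.0, 9.0], [-1.0, -56.0, 13.0], [-5.0, -66.0, 26.0], [-5.0, -68.0, 28.0], [-3.0, -51.0, 11.0], [-3.0, -56.0, 8.0], [-7.0, -63.0, 25.0], [-9.0, -65.0, 33.0], [-7.0, -68.0, 25.0], [-8.0, -71.0, 27.0], [-7.0, -74.0, 21.0], [-6.0, -50.0, 13.0], [-5.0, -56.0, 9.0], [-10.0, -63.0, 25.0], [-11.0, -65.0, 27.0], [-11.0, -68.0, 28.0], [-11.0, -70.0, 29.0], [-11.0, -73.0, 25.0], [-10.0, -76.0, 22.0], [-9.0, -50.0, 11.0], [-9.0, -53.0, 12.0], [-9.0, -56.0, 10.0], [-11.0, -63.0, 16.0], [-12.0, -66.0, 22.0], [-13.0, -68.0, 27.0], [-13.0, -70.0, 26.0], [-13.0, -74.0, 22.0], [-15.0, -75.0, 30.0], [-14.0, -79.0, 25.0], [-12.0, -50.0, 11.0], [-12.0, -5
[... 3382 characters left out ...]
[-37.0, -63.0, 10.0], [-22.0, -83.0, 25.0], [-20.0, -84.0, 25.0], [-18.0, -86.0, 26.0], [-15.0, -85.0, 23.0], [-7.0, -76.0, 11.0], [-24.0, -86.0, 25.0], [-21.0, -86.0, 24.0], [-19.0, -88.0, 25.0], [-17.0, -89.0, 25.0], [-24.0, -86.0, 22.0], [-23.0, -89.0, 24.0], [-19.0, -88.0, 22.0], [-16.0, -87.0, 19.0], [-23.0, -86.0, 18.0], [-23.0, -90.0, 21.0], [-21.0, -92.0, 22.0], [-17.0, -90.0, 19.0], [-30.0, -77.0, 7.0], [-24.0, -87.0, 15.0], [-22.0, -89.0, 17.0], [-20.0, -90.0, 16.0], [-20.0, -90.0, 13.0]]
cover 1121 [-64.3508454   50.95667846  35.20006103] [ 38.55532771  84.70176372 159.57589739] [-12.18591603  73.56335624  85.16771826]
[-0.15967088 83.00946439] [[-63.  54.  38.]
 [ 35.  80. 156.]]
```

View pics/c1.png

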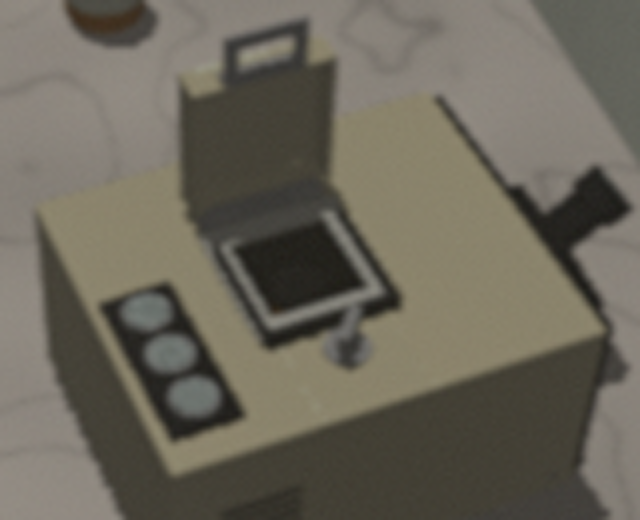

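View pics/c2.png

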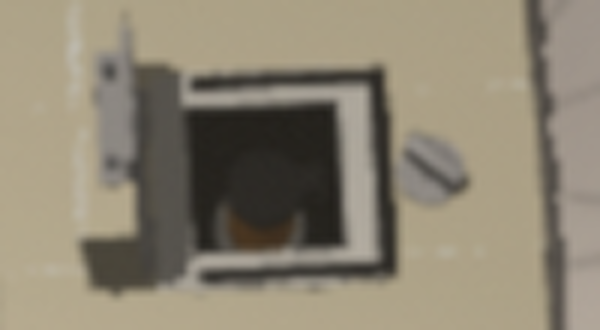

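The crops show the cover standing nearly upright, a square white seal lip in front of it, and the wing turned roughly 55° from the hinge line (it runs down to the right in the top crop, around (435,170)). Next I'll refine these values and compute the first move.

```bash
cat >> h.py <<'E'
from scipy.spatial.transform import Rotation as Ro
A=0.0963; C=np.array([.5920,-.0309]); DK=.172
def w(x,y,h): # instrument mm (h over deck) -> world m
    c,s=np.cos(A),np.sin(A); return np.array([C[0]+(c*x-s*y)/1e3,C[1]+(s*x+c*y)/1e3,DK+h/1e3])
def row(p,yaw,ref):
    """shift/turn units from ref (pos,rpy) to world p with tool down at yaw"""
    R0=Ro.from_euler('xyz',ref[1]); R=Ro.from_euler('xyz',[np.pi,0,yaw])
    return np.r_[R0.inv().apply(p-ref[0])/.1,(R0.inv()*R).as_rotvec()/np.pi].round(3)
E
python3 - <<'E'
from h import *
c,s=np.cos(A),np.sin(A)
for nm in("top","side"):
    V=np.load(nm+"0.npy"); q=(V[...,:2]-C)@np.array([[c,-s],[s,c]])*1000; h=V[...,2]*1000-172
    f=(abs(q[...,0]+10)<19)&(abs(q[...,1]+75)<19)&(h>21); Q=q[f]
    m=Q.mean(0); u=np.linalg.svd(Q-m)[2][0]; print(nm,m,np.arctan2(u[1],u[0])%np.pi,cv2.minAreaRect(Q.astype(np.float32)))
    for lo,hi in((40,70),(70,100),(125,140),(145,165)):
        g=(abs(q[...,0]+10)<22)&(q[...,1]>0)&(q[...,1]<130)&(h>lo)&(h<hi); print(lo,q[g][:,1].round().astype(int)[::6].tolist())
o=robot.observe(); ref=(o["tool_pos"],o["tool_rot"])
print("wing world",w(-10,-75,0))
print(row(w(-10,-75,250),A+.93,ref)); print(row(np.r_[ref[0][:2],.422],2.0,ref))
for n in("jar_stand",): pass
E
```

```text
top [-10.53881209 -74.39256896] 0.8973702933321177 ((-9.725714683532715, -74.78871154785156), (27.197799682617188, 9.589945793151855), 48.304264068603516)
40 []
70 []
125 [58]
145 [60, 58, 58, 58, 59, 59]
side [ -9.29075599 -79.0742254 ] 0.8504465206776146 ((-7.530595779418945, -76.75418853759766), (33.82246017456055, 8.777915000915527), 47.94112014770508)
40 [75, 77, 78, 76, 78, 77, 76, 79, 77, 77, 72, 73, 75, 77, 76, 76, 74, 74, 79, 75, 76, 76]
70 [77, 74, 80, 75, 81, 80, 74, 80, 78, 80, 75, 76, 75, 78, 76, 79, 76, 75, 79, 74]
125 [53, 57, 57, 56, 53, 57, 57]
145 [60, 59, 57, 58, 56, 55, 54, 55, 58, 51, 56, 56]
wing world [ 0.58925767 -0.10651402  0.172     ]
[-5.916 -4.325 -1.953 -0.     0.     0.567]
[ 0.    -0.002 -1.957 -0.     0.     0.257]
```

{"method": "move_arm", "body": {
  "motion": [
    [-0.3,-0.2,-0.4,0,0,0],
    [-0.6,-0.45,-0.8,0,0,0],
    [-1,-0.72,-1,0,0,0]
  ]
}}

```text
time: 0.57
tool_pos: [0.2434, 0.3948, 0.3287]
tool_rot: [3.139, 0.001, 2.809]
contact_force: [0.7, 0.0, 0.3]
opening: 0.0915
grip_force: 0.0
```

{"method": "move_arm", "body": {
  "motion": [
    [-0.35,-0.25,-0.4,0,0,0],
    [-0.7,-0.5,-0.8,0,0,0],
    [-1,-0.72,-0.95,0,0,0]
  ]
}}

```text
time: 0.95
tool_pos: [0.3148, 0.2934, 0.424]
tool_rot: [3.139, 0.002, 2.807]
contact_force: [1.1, 0.1, -0.3]
opening: 0.0915
grip_force: 0.0
```

{"method": "move_arm", "body": {
  "motion": [
    [-0.5,-0.36,0,0,0,0],
    [-1,-0.72,0,0,0,0]
  ]
}}

```text
time: 1.2
tool_pos: [0.3853, 0.1922, 0.4219]
tool_rot: [3.141, 0.001, 2.809]
contact_force: [-0.1, 0.3, 0.4]
opening: 0.0918
grip_force: 0.0
```

{"method": "move_arm", "body": {
  "motion": [
    [-0.5,-0.36,0,0,0,0],
    [-1,-0.72,0,0,0,0]
  ]
}}

```text
time: 1.45
tool_pos: [0.4563, 0.0911, 0.4218]
tool_rot: [3.141, 0.0, 2.808]
contact_force: [0.5, 0.4, 0.5]
opening: 0.0917
grip_force: 0.0
```

{"method": "move_arm", "body": {
  "motion": [
    [-0.5,-0.36,0,0,0,0],
    [-1,-0.72,0,0,0,0]
  ]
}}

```text
time: 1.7
tool_pos: [0.5272, -0.0098, 0.4216]
tool_rot: [3.141, -0.0, 2.808]
contact_force: [0.9, 0.9, -0.3]
opening: 0.0924
grip_force: 0.0
```

{"method": "move_arm", "body": {
  "motion": [
    [-0.45,-0.36,0,0,0,0.05],
    [-0.92,-0.72,0,0,0,0.1],
    [-0.92,-0.72,0,0,0,0.586],
    [-0.92,-0.72,0,0,0,0.586],
    [-0.92,-0.72,0,0,0,0.586],
    [-0.92,-0.72,0,0,0,0.586],
    [-0.92,-0.72,0,0,0,0.586],
    [-0.92,-0.72,0,0,0,0.586],
    [-0.92,-0.72,0,0,0,0.586],
    [-0.92,-0.72,0,0,0,0.586],
    [-0.92,-0.72,0,0,0,0.586]
  ],
  "fingers": -0.2
}}

```text
time: 3.08
tool_pos: [0.5898, -0.1061, 0.4214]
tool_rot: [-3.141, 0.0, 0.967]
contact_force: [-0.5, 0.8, -0.4]
opening: 0.0369
grip_force: 0.0
```

Run:
```python
from h import *
o=robot.observe(); ref=(o["tool_pos"],o["tool_rot"]); print(o["time"],ref,o["qpos"],o["opening"])
print(row(w(-10,-75,100),A+.87,ref))
print(row(w(-10,-75,14),A+.87,ref))
```

```text
3.075 (array([ 0.58975781, -0.10607837,  0.42140955]), array([-3.14099798e+00,  1.08278823e-04,  9.67113707e-01])) [-3.05849424e-01  4.42331144e-01  8.51394237e-01  7.38218879e-05
  1.84846754e+00  2.97853442e-01] 0.03688362071657073
[-6.000e-03 -1.000e-03  1.494e+00 -0.000e+00  0.000e+00  0.000e+00]
[-0.006 -0.     2.354 -0.     0.     0.   ]
```

{"method": "move_arm", "body": {
  "motion": [
    [0,0,0.5,0,0,0],
    [0,0,1,0,0,0]
  ]
}}

```text
time: 3.32
tool_pos: [0.5898, -0.1061, 0.3207]
tool_rot: [3.14, -0.0, 0.97]
contact_force: [-0.3, -1.3, -1.6]
opening: 0.0371
grip_force: 0.0
```

{"method": "move_arm", "body": {
  "motion": [
    [0,0,0.4,0,0,0],
    [0,0,0.8,0,0,0],
    [0,0,1,0,0,0]
  ]
}}

```text
time: 3.7
tool_pos: [0.5887, -0.1058, 0.2191]
tool_rot: [-3.138, 0.001, 0.97]
contact_force: [0.2, 0.5, -0.6]
opening: 0.0366
grip_force: 0.0
```

{"method": "move_arm", "body": {
  "motion": [
    [0,0,0.1,0,0,0],
    [0,0,0.2,0,0,0],
    [0,0,0.3,0,0,0],
    [0,0,0.36,0,0,0],
    [0,0,0.36,0,0,0]
  ]
}}

```text
time: 4.32
tool_pos: [0.5897, -0.1061, 0.1854]
tool_rot: [-3.141, 0.0, 0.967]
contact_force: [-0.2, 0.5, 0.3]
opening: 0.0367
grip_force: 0.0
```

{"method": "move_arm", "body": {
  "motion": [
    [0,0,0,0,0,0],
    [0,0,0,0,0,0],
    [0,0,0,0,0,0],
    [0,0,0,0,0,0],
    [0,0,0,0,0,0],
    [0,0,0,0,0,0]
  ],
  "fingers": -1,
  "newtons": 6
}}

```text
time: 5.08
tool_pos: [0.5916, -0.1072, 0.1861]
tool_rot: [3.137, -0.001, 0.967]
contact_force: [6.7, -3.1, -3.2]
opening: 0.009
grip_force: 6.0
```

{"method": "move_arm", "body": {
  "motion": [
    [0,0.03,0,0,0,0.04],
    [0,0.03,0,0,0,0.08],
    [0,0.03,0,0,0,0.12],
    [0,0.03,0,0,0,0.16],
    [0,0.03,0,0,0,0.2],
    [0,0.03,0,0,0,0.24],
    [0,0.03,0,0,0,0.26],
    [0,0.03,0,0,0,0.28],
    [0,0.03,0,0,0,0.28],
    [0,0.03,0,0,0,0.28]
  ]
}}

```text
time: 6.32
tool_pos: [0.5924, -0.1083, 0.186]
tool_rot: [3.141, -0.0, 0.088]
contact_force: [-0.5, -3.0, 2.3]
opening: 0.0089
grip_force: 6.0
```

Run:
```python
from h import *
o=robot.observe(); print(o["tool_rot"],o["contact_force"],o["torque"],o["opening"])
```

```text
[ 3.14076488e+00 -4.58276830e-04  8.82839705e-02] [-0.49298017 -2.95967353  2.27464278] [-0.54859028  0.23854651  0.08121354] 0.008939594909758021
```

{"method": "move_arm", "body": {
  "motion": [
    [0,0,0,0,0,0],
    [0,0,0,0,0,0],
    [0,0,0,0,0,0],
    [0,0,-0.1,0,0,0],
    [0,0,-0.3,0,0,0],
    [0,0,-0.8,0,0,0],
    [0,0,-1,0,0,0]
  ],
  "fingers": -0.2
}}

```text
time: 7.2
tool_pos: [0.5932, -0.1079, 0.2898]
tool_rot: [3.14, -0.005, 0.087]
contact_force: [0.0, -0.4, -0.9]
opening: 0.0368
grip_force: 0.0
```

{"method": "move_arm", "body": {
  "motion": [
    [0,0,-0.5,0,0,0],
    [0,0,-1,0,0,0]
  ],
  "fingers": -1
}}

```text
time: 7.45
tool_pos: [0.5919, -0.1076, 0.3879]
tool_rot: [3.142, -0.0, 0.087]
contact_force: [1.0, -0.6, 0.6]
opening: 0.021
grip_force: 0.0
```

{"method": "move_arm", "body": {
  "motion": [
    [0,0,-0.5,0,0,-0.05],
    [0,0,-0.6,0,0,-0.1],
    [0,0,-0.6,0,0,-0.5],
    [0,0,-0.6,0,0,-0.5],
    [0,0,-0.6,0,0,-0.5],
    [0,0,-0.6,0,0,-0.5],
    [0,0,-0.6,0,0,-0.5],
    [0,0,-0.6,0,0,-0.5],
    [0,0,-0.6,0,0,-0.5],
    [0,0,-0.6,0,0,-0.5]
  ]
}}

```text
time: 8.7
tool_pos: [0.5921, -0.1077, 0.4464]
tool_rot: [3.141, 0.0, 1.657]
contact_force: [-0.6, -0.8, -0.5]
opening: 0.0005
grip_force: 0.0
```

Run:
```python
from h import *
c,s=np.cos(A),np.sin(A)
for nm in("top","side"):
    im,V,_=cam(nm); q=(V[...,:2]-C)@np.array([[c,-s],[s,c]])*1000; h=V[...,2]*1000-172
    f=(abs(q[...,0]+10)<19)&(abs(q[...,1]+75)<17)&(h>21)&(h<40); Q=q[f].astype(np.float32); print(nm,len(Q))
    if len(Q)>8: print(Q.mean(0),cv2.minAreaRect(Q))
    if nm=="side": save("s2.png",im)
o=robot.observe(); ref=(o["tool_pos"],o["tool_rot"]); print(o["time"],ref,o["qpos"])
print(row(w(-10,115,240),A+np.pi/2,ref),row(w(-10,115,106),A+np.pi/2,ref))
```

```text
top 0
side 44
[ -9.340561 -78.73507 ] ((-8.907435417175293, -76.60453796386719), (12.599282264709473, 29.045516967773438), 87.93303680419922)
8.8 (array([ 0.59215395, -0.1077143 ,  0.44615442]), array([3.14102614e+00, 8.38481501e-05, 1.65528790e+00])) [-3.07290008e-01  4.59650453e-01  7.57945233e-01  1.47921050e-04
  1.92344136e+00 -3.91730475e-01]
[ 1.914 -0.05   0.341  0.     0.    -0.004] [ 1.914 -0.051  1.681  0.     0.    -0.004]
```

View pics/s2.png

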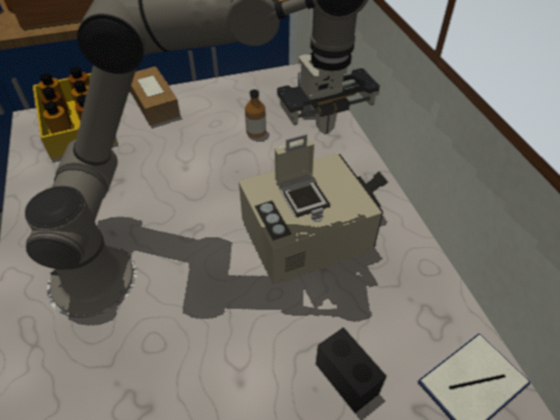

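The side view shows the wing at (317,213) lying parallel to the hinge line, the cover still upright and the gripper clear above it. Next I go over and behind the cover.

{"method": "move_arm", "body": {
  "motion": [
    [0.5,0,0,0,0,0],
    [1,0,0,0,0,0]
  ]
}}

```text
time: 9.05
tool_pos: [0.5834, -0.0075, 0.4456]
tool_rot: [-3.142, -0.0, 1.654]
contact_force: [0.6, 0.9, 0.3]
opening: 0.0005
grip_force: 0.0
```

{"method": "move_arm", "body": {
  "motion": [
    [0.5,-0.02,0,0,0,0],
    [0.91,-0.05,0.2,0,0,0],
    [0.91,-0.05,0.6,0,0,0],
    [0.91,-0.05,1,0,0,0]
  ]
}}

```text
time: 9.55
tool_pos: [0.5704, 0.0829, 0.3451]
tool_rot: [3.14, 0.0, 1.657]
contact_force: [-0.1, 0.5, 0.2]
opening: 0.0005
grip_force: 0.0
```

{"method": "move_arm", "body": {
  "motion": [
    [0,0,0.3,0,0,0],
    [0,0,0.6,0,0,0],
    [0,0,0.68,0,0,0],
    [0,0,0.68,0,0,0]
  ]
}}

```text
time: 10.05
tool_pos: [0.5708, 0.082, 0.2782]
tool_rot: [3.141, -0.0, 1.657]
contact_force: [-0.0, 0.1, 0.4]
opening: 0.0007
grip_force: 0.0
```

Run:
```python
from h import *
o=robot.observe(); ref=(o["tool_pos"],o["tool_rot"]); print(o["time"],ref,o["qpos"])
# corner path: TCP y = corner+9.5
for th in (1.57,1.45,1.3,1.15,1.0,.85,.7,.55,.4,.25,.12,.045,0):
    s=86+14*th/1.57; c,sn=np.cos(th),np.sin(th)
    y=57-s*c+24*sn+9.5*(th>.2); h=6+s*sn+24*c
    print(th,round(y),round(h),row(w(-8,y,h),A+np.pi/2,ref)[:3])
```

```text
10.05 (array([0.57081689, 0.08204161, 0.27819613]), array([ 3.14131145e+00, -4.21102169e-05,  1.65705495e+00])) [ 9.84123833e-03  4.06589847e-01  1.28406233e+00  6.39157915e-05
  1.45066331e+00 -7.64250348e-02]
1.57 90 106 [-0.24   0.025  0.002]
1.45 78 107 [-0.36   0.026 -0.009]
1.3 64 106 [-0.509  0.027 -0.003]
1.15 49 104 [-0.653  0.029  0.025]
1.0 35 99 [-0.79   0.03   0.074]
0.85 23 92 [-0.917  0.031  0.14 ]
0.7 11 84 [-1.03   0.033  0.224]
0.55 2 74 [-1.129  0.034  0.322]
0.4 -7 63 [-1.211  0.034  0.432]
0.25 -13 51 [-1.275  0.035  0.551]
0.12 -27 40 [-1.41   0.036  0.659]
0.045 -28 34 [-1.427  0.036  0.723]
0 -29 30 [-1.434  0.036  0.762]
```

{"method": "move_arm", "body": {
  "motion": [
    [-0.15,0.02,0,0,0,0],
    [-0.25,0.03,0,0,0,0],
    [-0.36,0.03,-0.01,0,0,0],
    [-0.51,0.03,0,0,0,0],
    [-0.65,0.03,0.02,0,0,0],
    [-0.79,0.03,0.07,0,0,0],
    [-0.92,0.03,0.14,0,0,0],
    [-0.92,0.03,0.14,0,0,0]
  ]
}}

```text
time: 11.05
tool_pos: [0.5812, -0.0105, 0.2624]
tool_rot: [-3.139, -0.0, 1.656]
contact_force: [-0.1, -0.4, 0.3]
opening: 0.0006
grip_force: 0.0
```

Run:
```python
from h import *
im,V,_=cam("side"); save("s3.png",cv2.resize(im[60:280,200:420],(0,0),fx=2.7,fy=2.7))
print(robot.observe()["contact_force"],robot.observe()["tool_pos"])
```

```text
[-1.05579391  0.29770547 -0.03401491] [ 0.58130315 -0.0098563   0.2629042 ]
```

View pics/s3.png

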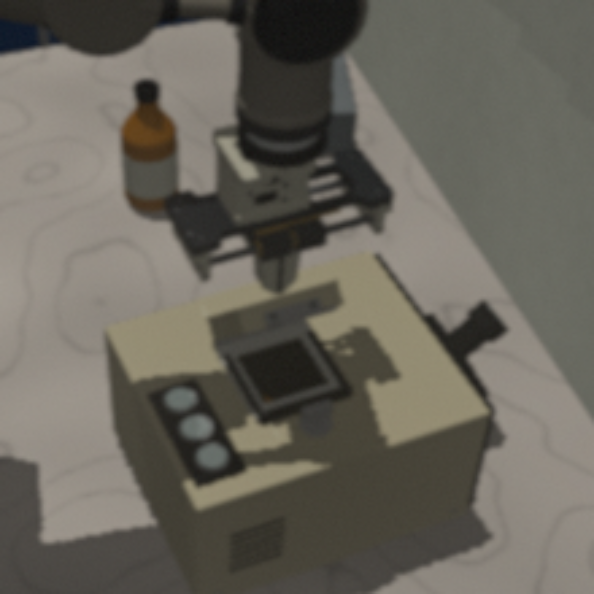

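The cover is about half-way down, leaning over the well under the fingertips at (280,300). The wing, in shadow at (315,415), is still aligned, so I continue down.

{"method": "move_arm", "body": {
  "motion": [
    [-0.11,0,0.08,0,0,0],
    [-0.21,0,0.18,0,0,0],
    [-0.29,0,0.29,0,0,0],
    [-0.36,0,0.41,0,0,0],
    [-0.44,0,0.49,0,0,0],
    [-0.48,0,0.53,0,0,0],
    [-0.49,0,0.56,0,0,0],
    [-0.49,0,0.58,0,0,0],
    [-0.49,0,0.59,0,0,0],
    [-0.49,0,0.59,0,0,0]
  ]
}}

```text
time: 12.35
tool_pos: [0.5861, -0.0584, 0.2054]
tool_rot: [3.141, 0.001, 1.658]
contact_force: [-1.9, -1.8, 4.7]
opening: 0.0005
grip_force: 2.2
```

{"method": "move_arm", "body": {
  "motion": [
    [0,0,0,0,0,0],
    [0,0,0.01,0,0,0],
    [0,0,0.02,0,0,0],
    [0,0,0.03,0,0,0],
    [0,0,0.04,0,0,0],
    [0,0,0.05,0,0,0],
    [0,0,0.05,0,0,0],
    [0,0,0.05,0,0,0]
  ]
}}

```text
time: 13.35
tool_pos: [0.5862, -0.0593, 0.2022]
tool_rot: [3.139, 0.003, 1.658]
contact_force: [-5.7, -5.9, 15.4]
opening: 0.0002
grip_force: 7.3
```

Run:
```python
from h import *
im,V,_=cam("side"); save("s4.png",cv2.resize(im[150:280,230:400],(0,0),fx=4,fy=4,interpolation=2))
c,s=np.cos(A),np.sin(A); q=(V[...,:2]-C)@np.array([[c,-s],[s,c]])*1000; h=V[...,2]*1000-172
for y in range(-100,60,10):
    g=(abs(q[...,0]+10)<45)&(abs(q[...,1]-y)<5)&(h<45)&(h>-5); print(y,g.sum(),np.median(h[g]).round(1) if g.any() else "")
print(robot.observe()["contact_force"])
```

```text
-100 132 0.4
-90 125 4.8
-80 167 7.5
-70 74 3.6
-60 281 17.4
-50 114 29.9
-40 135 30.7
-30 70 29.8
-20 64 30.6
-10 49 29.9
0 38 30.3
10 30 29.4
20 7 31.1
30 24 29.3
40 6 29.9
50 0 
[-5.32109239 -4.78942005 15.26052986]
```

View pics/s4.png

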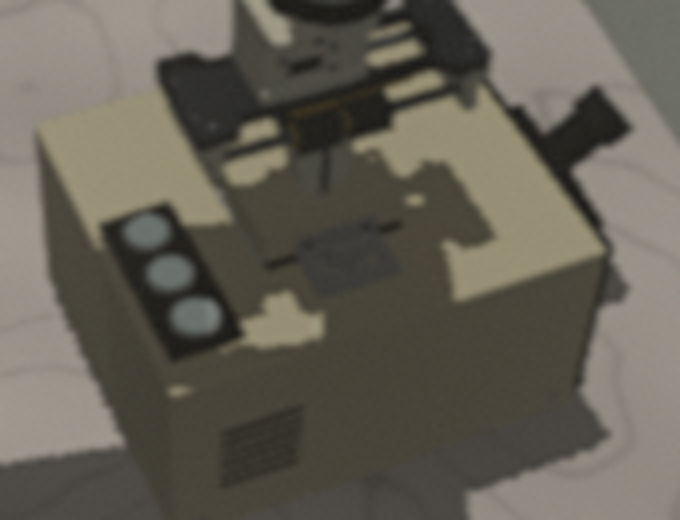

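The cover lies flat with its face at deck +30 mm, which is home, and the lock plate is down around the wing at (345,255). I'll add some press margin.

{"method": "move_arm", "body": {
  "motion": [
    [0,0,0.01,0,0,0],
    [0,0,0.02,0,0,0],
    [0,0,0.03,0,0,0],
    [0,0,0.03,0,0,0],
    [0,0,0.03,0,0,0],
    [0,0,0.03,0,0,0]
  ]
}}

```text
time: 14.15
tool_pos: [0.5863, -0.0594, 0.2019]
tool_rot: [3.137, 0.004, 1.658]
contact_force: [-9.9, -4.5, 28.7]
opening: 0.0007
grip_force: 14.8
```

```bash
python3 -c "
from cell import robot
print(robot.observe()['contact_force']); print(robot.hand_in())"
```

```text
[-9.91828556 -4.53832611 28.65874912]
the job is handed in; nothing more can be done
None
```

I lined the wing up with the slot, swung the cover shut over it and handed in with the fingers holding the cover at its hard stop with about 29 N, clear of the fastener; nothing touched the filter plate, jar stand or bottle as far as I could see, but hand-in returned no verdict.

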